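# Pin the retaining bar over an instrument cassette

### The job

The instrument cassette must be locked in its loading frame before it goes into the steriliser. Lay the retaining bar across the frame, with its blue-marked lug down in the fork between the blue guide ears and its plain foot down on the saddle at the other end; then push the blue-headed pin from the outer side through the fork and the lug until its collar sits flush against the fork, and let go. Leave the red-headed pin and everything else on the table where they are.

Things in the scene. Friction and masses are not known exactly. Their poses are not given: they have to be found in the camera images.
- frame: Fixed steel loading frame, base 100 x 275 x 6 mm, long along its y, z up; origin under the middle of its base, on the table. Cassette in its middle 78 x 160 mm, top at 49.5 mm height. Fork at its +y end with blue guide ears, saddle post at its -y end. Once laid, the bar's origin is at the frame's (0, 0, 52) mm and its yaw equals the frame's.
- fork_face (a point): Centre of the hole on the fork's outer face, at the frame's (0, 131, 67) mm; axes as the frame's. The pin goes in here along -y and its collar seats flat on this face. Both fork plates (8 mm thick, 34 mm wide, tops at 85 mm) have a 12 mm hole on this line.
- fork_gap (a point): On the hole axis, middle of the 18 mm gap (y 105 to 123 mm) between the fork plates, at the frame's (0, 114, 67) mm; axes as the frame's. The centre of the lug's hole belongs here. Blue ears 28 mm apart above it flare outward and end 101 mm high.
- saddle (a point): Middle of the saddle's flat top, at the frame's (0, -114, 52) mm; axes as the frame's. The bar's foot rests here between steel ears 28 mm apart that end 82 mm high.
- bar: Loose steel bar, 0.25 kg, like a bridge: strip 253 mm long (y -124 to +129), 24 wide, 10 thick, underside 33 mm above the bottoms of its two legs (24 mm wide, 12 mm thick along y): lug at y +114 mm (blue mark on top), plain foot at y -114 mm. Origin midway between the legs at their bottoms, z up. Starts standing on the table, lug to the robot's left like the fork.
- bar_grip (a point): Centre of the bar's black handle, an upright fin 14 mm wide (own x), 50 mm long (own y), 30 mm high, 58 mm above the bar's origin (73 mm to its top). Grasp it from above across x.
- bar_eye (a point): Centre of the 14 mm hole (along y) in the bar's lug, at the bar's (0, 114, 15) mm.
- bar_foot (a point): Middle of the underside of the bar's plain foot, at the bar's (0, -114, 0) mm.
- pin: Loose 40 g pin, blue head. Axis = its y, level; origin on the axis at the collar's front (seating) face. Shaft 9 mm across, y 0 to -44 mm; tapered nose to -56 mm; collar 24 mm across, y 0 to 4; blue grip 18 mm across, y 4 to 34. Starts in an open black rest, left or right of the robot, axis 50 mm above the table, cheeks 52 mm high. Seated: origin at fork_face, y along the frame's.
- pin_grip (a point): Middle of the pin's blue grip, on the axis, at the pin's (0, 20, 0) mm. Grasp it from above, fingers closing level across the axis.
- pin_tip (a point): Tip of the pin's nose (3 mm across), on the axis, at the pin's (0, -56, 0) mm.
- fat_pin: The wrong pin: red grip, shaft 16 mm in diameter (too thick for the holes), otherwise of the pin's shape, lying in the other rest. Leave it there.
- bowl: Bystander: steel bowl, 120 mm wide, 45 mm high.
- bottle: Bystander: white bottle with a blue cap, 66 mm wide, 170 mm high.
- tape_roll: Bystander: green roll of indicator tape lying flat, 90 mm wide, 24 mm high.
- beaker: Bystander: clear beaker, 64 mm wide, 70 mm high.
- tweezers: Bystander: steel tweezers lying flat, about 140 mm long, 8 mm high.
- scaler: Bystander: hand instrument with a green handle, lying flat, about 135 mm long, 10 mm high.
Mind the look-alikes: they are no part of the job. Leave any orange or purple look-alike of the pin alone.

How it is judged:
On the way, in this order (a step that is already met when the one before it is completed fails the run):
1. the bar lies across the frame, lug down in the fork and foot down on the saddle, before the pin is in (horizontal distance between bar_eye and fork_gap below 0.006 m and z of bar_eye in the frame of fork_gap between -0.004 and 0.003 m and horizontal distance between bar_foot and saddle below 0.009 m and z of bar_foot in the frame of saddle below 0.003 m and distance between pin and fork_face above 0.03 m), for 0.2 s.
2. the blue-headed pin is through fork and lug, its collar against the fork (horizontal distance between bar_eye and fork_gap below 0.006 m and z of bar_eye in the frame of fork_gap between -0.004 and 0.003 m and horizontal distance between bar_foot and saddle below 0.009 m and z of bar_foot in the frame of saddle below 0.003 m and y of pin in the frame of fork_face between -0.004 and 0.004 m and x of pin in the frame of fork_face between -0.004 and 0.004 m and z of pin in the frame of fork_face between -0.005 and 0.004 m and angle between the y axis of pin and the y axis of frame, either way round below 0.12 rad and y of pin_tip in the frame of fork_face below -0.04 m), for 0.2 s.
At the end, for the whole second after the job is handed in: Bar laid: lug hole within 6 mm (level) and -4 to +3 mm (height) of the fork gap point, foot within 9 mm of the saddle middle and under 3 mm above it. Blue pin in: collar within 4 mm of the fork face, axis within 4 mm of the hole (5 mm below) and 0.12 rad of frame y. Both at rest, under 0.02 m/s (all of step 2 and linear speed of each of bar, pin below 0.02 m/s); the robot touches nothing.
It fails at once if the red-headed pin is moved by more than 30 mm (distance of fat_pin from where it was at the start of the episode above 0.03 m).
It fails at once if a bystander (bowl, bottle, tape roll, beaker, tweezers, scaler) is moved by more than 30 mm (distance of any of bowl, bottle, tape_roll, beaker, tweezers, scaler from where it was at the start of the episode above 0.03 m).
It also fails if it takes over 58 s, if anything falls off the work surface, if the arm or the gripper's body presses on something with over 40 N, if the wrist force passes 120 N, or if a joint passes its speed limit or range.

### The arm

A 7-joint arm with a two-finger parallel gripper is mounted at the origin on the work surface. World frame = base frame: x ahead of the robot, y to its left, z up, the work surface at z = 0. Lengths are in m, angles in rad, forces in N, time in s.
With the tool pointing down it reaches from about 0.4 to 0.875 m from the base axis. Payload 19.3 kg.
Tool frame: the origin (TCP) lies at the very end of the fingers, on their centre line; the grasp point (between the pads) lies 19 mm behind it; z points along the fingers, y is the line along which they close (so a half turn about z gives the same grasp; the last joint's range is limited). The gripper opens to 85 mm and grips with 20 to 120 N. Pads are 22 mm wide; open, the fingers measure 114 mm over their backs; the gripper's body (76 mm by 85 mm) begins 54 mm behind the grasp point. The pads swing forward as they close: fully open they stand 13 mm farther back than shut.
Start: joints at [1.209, 0.521, -0.036, 1.599, 0.021, 1.021, -0.113], TCP at [0.18, -0.599, 0.231] pointing down, gripper open.
Joint ranges: [-2.91, 2.91], [-0.3, 2.13], [-1.5, 1.42], [0.17, 2.43], [-1.26, 4.41], [0.16, 1.93], [-2.52, 2.52]. Speed limits (rad/s): [1.89, 1.89, 2.39, 2.39, 3.01, 3.01, 3.01].

### API

Orientations are given as [roll, pitch, yaw] about the fixed x, y, z axes, in that order (R = Rz(yaw) Ry(pitch) Rx(roll)).
In Python, from workcell import monitor, optics, workorder gives the robot as it stands.
- The arm moves only by the tool apply_moves, never from a script. Its arguments are lists of equal length, an entry for each row: "linear": the shift along the tool's x, y, z each as a share of 0.1 m, from -1 to 1, a list of three; "delta_rot": the turn, a rotation vector about the tool's x, y, z each as a share of 120 degrees, from -1 to 1, a list of three. A call has exactly 5 rows; each row is the pose to reach, as a shift and turn from the pose commanded when the call began, along the tool's axes at that moment; what a row does not reach only later rows make up. A row lasts 1/12 s, in which the tool goes at most 41.7 mm and 7.16 degrees, less where a joint would pass 70% of its speed; a pose out of reach is approached as far as the arm can. A call with a number of a shift or a turn outside -1 to 1 is refused whole. A call with a gripper value outside its range is refused whole. "gripper" is the opening, from -1 (shut) to 1 (fully open), set as the call begins (left out, the last holds). The fingers move at their own pace and stop on an object; "force" is the grip in N (left out, the last holds). Time passes only in rows, so rows that repeat a pose let the fingers close, or fill a call up. It gives the time, the measured TCP pose, the force, the opening and the grip force at its end, in the units of the state.
- monitor.observe(): the state, without advancing time (a new reading comes with each control period).
- optics.grab_frame(name): name is "side" or "top"; returns (picture, depth): 420x560x3 uint8, red, green, blue; 420x560 float32, m along the optical axis (not along the pixel's ray), 0 where there is no reading.
- optics.camera_info(name): a dict with "fx", "fy", "cx", "cy" (pixels), "rvec" (rotation vector, rad) and "tvec" (3), from world to camera coordinates, as OpenCV has them. Camera axes: x right, y down, z forward; pixel columns grow to the right and rows downward; lengths in m; the calibration is good to about 2 mm. A picture is of the moment at which its call begins. camera_info takes no time and is no camera call.
- workorder.job_done(): hands the job in; it is judged then, once.
The state is a dict: "clock": time; "qpos": joint angles; "qd": joint speeds; "joint_efforts": joint torques, N m; "position": TCP position; "tool_rot": TCP orientation; "force": force on the tool from outside, world axes, zero at the start; "moment": the same for the moment, N m; "grip_width": finger opening in m; "finger_force": force on a finger pad.
Only numpy, scipy, OpenCV 4.12 (cv2) and the standard library are available. Lean on these libraries where they do the work, as an engineer would, in place of code of your own. Each camera call takes 0.05 s, during which the arm holds its last target. There are 200 camera calls.

## Working session

There is one attempt and no reset: what is moved stays moved. The work goes in short steps, Python scripts to look and compute and a tool call to move; the robot and the scene stay as the last step left them, time stands still between calls to the robot, and variables do not carry over. Pictures are saved under pics/ and viewed, at most 10 in all, crops included, and the job is handed in when it is done.

Besides the shell and the picture viewer there is one more tool, called after "Emit:" in YAML: its name, and indented under it one key for each argument. apply_moves: Moves the arm, as the interface text tells. Its arguments: {"type":"object","properties":{"linear":{"type":"array"},"delta_rot":{"type":"array"},"gripper":{"type":"number"},"force":{"type":"number"}},"required":["linear","delta_rot"]}

```bash
mkdir -p pics
cat > h.py <<'E'
import numpy as np, cv2
from workcell import monitor, optics, workorder
from scipy.spatial.transform import Rotation as R
def grab(n):
    im,d=optics.grab_frame(n); c=optics.camera_info(n); return im,d,c
def cloud(d,c):
    v,u=np.mgrid[:d.shape[0],:d.shape[1]]
    p=np.stack([(u-c['cx'])/c['fx']*d,(v-c['cy'])/c['fy']*d,d],-1)
    Rm=cv2.Rodrigues(np.array(c['rvec'],float))[0]
    return (p-np.array(c['tvec']).ravel())@Rm
E
python3 - <<'E'
from h import *
s=monitor.observe();print(s)
for n in('top','side'):
    im,d,c=grab(n);np.savez(n+'0.npz',im=im,d=d,P=cloud(d,c));cv2.imwrite(f'pics/{n}0.png',im[...,::-1])
    print(n,c)
E
```

```text
{'clock': 0.0, 'qpos': array([ 1.20879561,  0.5220233 , -0.03633107,  1.60000378,  0.02118949,
        1.02108475, -0.1128116 ]), 'qd': array([ 6.39350087e-05, -1.50168176e-04,  2.94309704e-04,  3.17387773e-04,
       -6.00030531e-04, -1.49304794e-04,  1.50066905e-04]), 'joint_efforts': array([ 4.03877028e-03, -9.27099109e+01,  1.97998345e+00, -3.69939387e+01,
        1.76562817e-02,  7.72540108e-03, -5.91421849e-05]), 'position': array([ 0.17967175, -0.59826812,  0.23072141]), 'tool_rot': array([-3.14046018e+00,  6.98024157e-05,  2.91776795e-01]), 'force': array([0.17169082, 0.63681559, 0.07351565]), 'moment': array([-0.04913907, -0.00145442, -0.03660271]), 'finger_force': 0.0, 'grip_width': 0.08528385098473319}
top {'fx': 500.11332171543336, 'fy': 500.11332171543336, 'cx': 279.5805160606547, 'cy': 211.94889592246767, 'rvec': array([ 2.13558578, -2.15548757,  0.17246172]), 'tvec': array([-0.01301122,  0.52561061,  1.19340967])}
side {'fx': 455.5876330581428, 'fy': 455.5876330581428, 'cx': 278.74234451144974, 'cy': 207.43757321257678, 'rvec': array([ 2.38739002, -0.1077916 ,  0.06227245]), 'tvec': array([-0.5225846 ,  0.09150036,  1.49294518])}
```

View pics/top0.png

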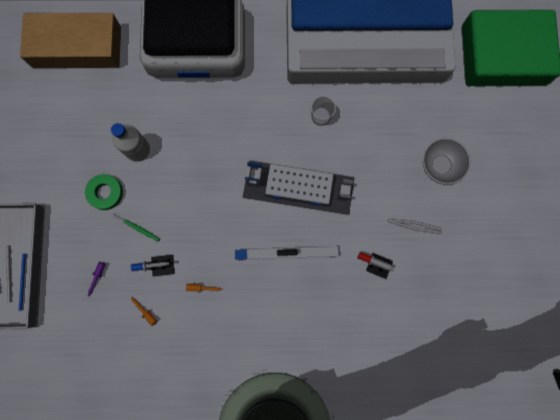

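View pics/side0.png

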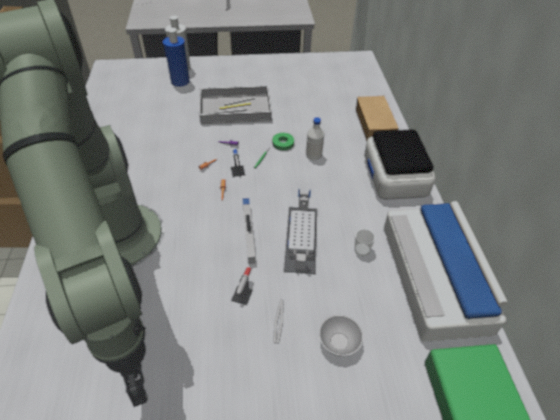

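The top view shows the frame at about (300,187), with the fork on the left at (255,173). The bar is at (287,253), blue end on the left. The blue pin is in its rest at (155,266), head to the left, and the red pin is at (376,262). The side view agrees.

Run:
```python
from h import *
a=np.load('top0.npz');b=np.load('side0.npz')
def cr(im,x,y,w,h,k):return cv2.resize(im[y:y+h,x:x+w,::-1],(w*k,h*k),interpolation=cv2.INTER_CUBIC)
A=cr(a['im'],235,150,130,115,3);B=cr(a['im'],120,240,70,50,5)
C=cr(b['im'],230,170,100,110,3);D=cr(b['im'],215,140,40,50,5)
o=np.zeros((600,760,3),np.uint8)
for i,x,y in((A,0,0),(B,0,348),(C,400,0),(D,400,340)):o[y:y+i.shape[0],x:x+i.shape[1]]=i[:600-y]
cv2.imwrite('pics/c1.png',o)
for n,q in(('top',a),('side',b)):
    P=q['P'];im=q['im'].astype(int)
    x,y,z=P[...,0],P[...,1],P[...,2]
    tb=(abs(z)<.015)&(x>.4)&(x<.6)&(abs(y)<.3);print(n,'table',np.median(z[tb]), z[tb].std(), np.isfinite(z).mean())
    hsv=cv2.cvtColor(q['im'],cv2.COLOR_RGB2HSV)
    blue=(hsv[...,0]>100)&(hsv[...,0]<128)&(hsv[...,1]>120)
    k,l,st,ce=cv2.connectedComponentsWithStats(blue.astype(np.uint8))
    for i in range(1,k):
        m=(l==i)
        if st[i,4]>5: print('blue',st[i],np.median(P[m],0).round(4))
    for zl,zh,nm in((.003,.010,'base'),(.038,.048,'z43'),(.046,.054,'z49'),(.078,.09,'z85'),(.09,.106,'z101'),(.066,.08,'z73')):
        m=(z>zl)&(z<zh)&(x>.25)&(x<.85)&(y>-.3)&(y<.35)
        k,l,st,ce=cv2.connectedComponentsWithStats(m.astype(np.uint8))
        for i in range(1,k):
            if st[i,4]>15:
                r=cv2.minAreaRect(P[l==i][:,:2].astype(np.float32)*1000);print(nm,st[i],P[l==i].mean(0).round(4),np.round(r[0],1),np.round(r[1],1),round(r[2],2))
```

```text
top table 0.0005356219429466438 0.0030517961957055315 1.0
blue [ 292    0  161   30 4782] [ 1.0017 -0.2474  0.1203]
blue [177  71  33   6 162] [0.8803 0.1977 0.0546]
blue [111 123  15  14 149] [0.6966 0.3462 0.1695]
blue [248 162  14   6  50] [0.632  0.0423 0.0973]
blue [246 178  13   3  22] [0.5964 0.0496 0.1008]
blue [273 196   8   3  17] [ 0.5647 -0.0094  0.0327]
blue [312 202   9   3  18] [ 0.5477 -0.1077  0.0329]
blue [235 250  12  10 113] [0.4224 0.0783 0.0437]
blue [ 19 254   7  56 184] [0.3608 0.618  0.013 ]
blue [131 263  12   8  75] [0.3929 0.3252 0.0574]
base [298  95   5   7  18] [ 0.8344 -0.0758  0.0042] [834.3 -74.9] [10.6 16.2] 89.24
base [314 106  16  12 111] [ 0.7949 -0.1311  0.0063] [ 794.9 -129.8] [29.  38.3] 8.05
base [304 117  14   8  23] [ 0.7692 -0.1005  0.0056] [ 771.7 -101.1] [33.9 19.6] 89.67
base [361 123  10   8  20] [ 0.7568 -0.2437  0.0041] [ 757.6 -244.4] [19.5 19.9] 15.8
base [ 242  159  116   56 1200] [ 0.5794 -0.0723  0.0063] [595.3 -68.5] [290.3 113.1] 80.77
base [134 223  26  20  98] [0.4814 0.3172 0.0068] [479.8 317.3] [68.3 20.1] 57.72
base [371 
[... 4858 characters left out ...]
328 0.0838] [608.3  32. ] [28.8 13.4] 8.54
z101 [307 134  17   9  64] [0.6911 0.3263 0.0987] [691.2 327.4] [36.2 60.7] 83.05
z101 [298 189   2  10  18] [0.5935 0.0476 0.0981] [593.7  48.4] [38.3  3.8] 82.93
z101 [308 190   3   9  23] [0.6278 0.0442 0.0978] [628.1  44.6] [34.3  6.7] 81.72
z73 [306 141  18   8  61] [0.6895 0.3254 0.0726] [691.2 328.3] [32.4 64.9] 81.87
z73 [300 195   8   3  20] [0.6128 0.0583 0.0744] [612.9  58.5] [ 9.5 23.8] 78.52
z73 [298 200  11   5  30] [0.6087 0.0318 0.0736] [607.9  32.5] [ 8.  33.5] 79.87
z73 [245 215   6  12  53] [ 0.4209 -0.0348  0.0733] [421.1 -33.4] [13.6 50.3] 2.35
z73 [355 229  20  17  81] [ 0.7789 -0.1263  0.0691] [ 779.8 -126.7] [63.8 60.7] 36.27
```

View pics/c1.png

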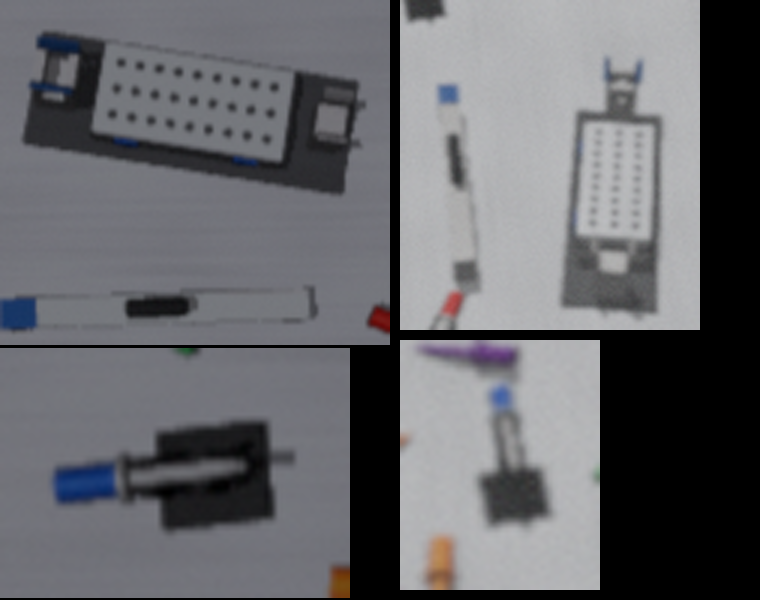

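The crops confirm the pin's axis: head at top px (137,267), tip at (179,262). The blue ears sit at the fork's left end. The two views differ by about 5 mm in x, which is calibration bias, so I'll refine the poses next and fix the bias by contact.

```bash
cat >> h.py <<'E'
def ray(c,u,v,z):
    Rm=cv2.Rodrigues(np.array(c['rvec'],float))[0];t=np.array(c['tvec']).ravel()
    d=Rm.T@np.array([(u-c['cx'])/c['fx'],(v-c['cy'])/c['fy'],1]);o=-Rm.T@t
    return o+d*(z-o[2])/d[2]
def pca(q):
    m=q.mean(0);w,V=np.linalg.eigh(np.cov((q-m).T));d=V[:,-1];d=d*np.sign(d[1]);return m,np.arctan2(-d[0],d[1])
E
python3 - <<'E'
from h import *
for n in('top','side'):
    q=np.load(n+'0.npz');P=q['P'];z=P[...,2];x=P[...,0];y=P[...,1];c=optics.camera_info(n)
    print(n,'cam',-cv2.Rodrigues(c['rvec'])[0].T@c['tvec'])
    def rg(zl,zh,xl,xh,yl,yh):return P[(z>zl)&(z<zh)&(x>xl)&(x<xh)&(y>yl)&(y<yh)]
    for nm,a in(('strip',(.036,.05,.39,.45,-.17,.11)),('handle',(.06,.08,.40,.45,-.07,0)),('cass',(.0465,.054,.5,.68,-.16,.03)),
      ('ear+',(.09,.106,.615,.65,.0,.08)),('ear-',(.09,.106,.58,.615,.0,.08)),('sadtop',(.048,.056,.555,.61,-.2,-.16)),('sear+',(.07,.086,.58,.61,-.21,-.15)),('sear-',(.07,.086,.54,.572,-.21,-.15)),('forkout',(.08,.09,.605,.63,.045,.08)),('forkin',(.08,.09,.6,.63,.02,.044)),('base',(.003,.01,.5,.7,-.25,.11)),
      ('pin',(.045,.075,.37,.43,.24,.35)),('pingrip',(.053,.07,.37,.43,.31,.35)),('collar',(.056,.07,.37,.43,.295,.312))):
        g=rg(*a)
        if len(g)>4:
            m,ang=pca(g[:,:2]);ang=float(ang);R2=np.array([[np.cos(ang),-np.sin(ang)],[np.sin(ang),np.cos(ang)]])
            l=(g[:,:2]-m)@R2;lo=np.percentile(l,1,0);hi=np.percentile(l,99,0)
            print(nm,len(g),(m*1e3).round(1),'z',(g[:,2].mean()*1e3).round(1),'max',(g[:,2].max()*1e3).round(1),'yaw',round(ang,4),'rectc',((m+R2@((lo+hi)/2))*1e3).round(1),'ext',((hi-lo)*1e3).round(1))
c=optics.camera_info('top')
print('pin head/tip', ray(c,137.2,266.8,.055),ray(c,178.6,261.8,.05))
E
```

```text
top cam [ 0.33788759 -0.00747211  1.25953904]
strip 906 [425.7 -31.2] z 43.1 max 49.8 yaw 0.0238 rectc [426. -31.] ext [ 23.8 249. ]
handle 125 [425.5 -34.1] z 72.3 max 79.1 yaw -0.0013 rectc [425.6 -34.3] ext [12.3 47.6]
cass 1753 [595.6 -66.1] z 50.0 max 54.0 yaw -0.167 rectc [596.  -66.3] ext [ 76.5 156. ]
ear+ 57 [632.4  43.9] z 98.3 max 105.4 yaw -0.1116 rectc [630.   43.7] ext [14.1 33. ]
ear- 35 [598.   48.2] z 99.5 max 103.6 yaw -0.156 rectc [598.7  48.9] ext [ 6.8 33. ]
sadtop 92 [ 578.8 -178.7] z 52.6 max 56.0 yaw 1.4555 rectc [ 576.1 -178.7] ext [23.9 32.4]
sear+ 41 [ 593.6 -181.3] z 78.5 max 85.8 yaw -0.1389 rectc [ 594.  -181.6] ext [ 7.4 23.7]
sear- 23 [ 559.4 -175.8] z 80.4 max 84.3 yaw -0.1737 rectc [ 559.7 -176.4] ext [ 7.4 22. ]
forkout 35 [618.4  57.9] z 85.3 max 89.9 yaw 1.3139 rectc [618.8  57.7] ext [ 8.5 24.7]
forkin 41 [615.7  32.6] z 85.4 max 89.2 yaw 1.4266 rectc [615.8  32.8] ext [ 8.9 26.4]
base 2139 [592.8 -73.1] z 5.5 max 10.0 yaw -0.0343 rectc [600.3 -70.8] ext [194.2 349.2]
pin 237 [397.5 301.6] z 54.9 max 65.8 yaw 0.1098 rectc [397.9 296.1] ext [20.2 
[... 843 characters left out ...]
27.4]
sear- 16 [ 554.4 -175.4] z 79.4 max 85.0 yaw -0.127 rectc [ 554.3 -175.3] ext [ 3.5 25.2]
forkout 13 [615.8  58.9] z 84.7 max 90.0 yaw 1.2571 rectc [615.6  60.6] ext [12.  17.9]
forkin 22 [612.3  33. ] z 85.2 max 89.2 yaw 1.472 rectc [612.1  32.9] ext [13.7 23. ]
base 1042 [590.  -97.6] z 5.4 max 10.0 yaw -0.0847 rectc [602.  -71.6] ext [204.3 350.6]
pin 75 [392.9 301.5] z 55.4 max 65.5 yaw 0.1227 rectc [393.4 298.2] ext [18.5 85.4]
pingrip 22 [390.3 327.7] z 58.9 max 64.6 yaw 0.2447 rectc [390.4 328. ] ext [15.7 29.9]
collar 11 [392.9 305.7] z 59.9 max 65.5 yaw 1.5391 rectc [392.6 303.2] ext [13.3 18.6]
pin head/tip [0.39344512 0.32407465 0.055     ] [0.40470765 0.22641403 0.05      ]
```

Emit:
apply_moves:
  linear:
    - [0.25,0,0]
    - [0.5,0,0]
    - [0.75,-0.2,0]
    - [0.9,-0.5,0]
    - [1,-0.9,0]
  delta_rot:
    - [0,0,-0.05]
    - [0,0,-0.1]
    - [0,0,-0.15]
    - [0,0,-0.2]
    - [0,0,-0.25]
  gripper: 1
  force: 60

```text
clock: 0.52
position: [0.2514, -0.4826, 0.2305]
tool_rot: [-3.142, -0.001, 0.822]
force: [0.9, -1.5, 0.2]
grip_width: 0.0854
finger_force: 0.0
```

Emit:
apply_moves:
  linear:
    - [0.2,-0.1,0]
    - [0.4,-0.2,0]
    - [0.6,-0.3,0]
    - [0.8,-0.4,0]
    - [1,-0.5,0]
  delta_rot:
    - [0,0,-0.058]
    - [0,0,-0.116]
    - [0,0,-0.174]
    - [0,0,-0.232]
    - [0,0,-0.29]

```text
clock: 0.93
position: [0.2819, -0.3754, 0.2312]
tool_rot: [-3.141, -0.0, 1.429]
force: [1.3, 0.3, -0.3]
grip_width: 0.0849
finger_force: 0.0
```

Emit:
apply_moves:
  linear:
    - [0.2,0.16,0]
    - [0.4,0.32,0]
    - [0.6,0.48,0]
    - [0.8,0.64,0]
    - [1,0.8,0]
  delta_rot:
    - [0,0,-0.02]
    - [0,0,-0.04]
    - [0,0,-0.06]
    - [0,0,-0.08]
    - [0,0,-0.0825]

```text
clock: 1.35
position: [0.3763, -0.2885, 0.2312]
tool_rot: [-3.141, -0.0, 1.598]
force: [-0.5, -0.8, 0.5]
grip_width: 0.0852
finger_force: 0.0
```

Emit:
apply_moves:
  linear:
    - [0.2,0.05,0]
    - [0.4,0.1,0]
    - [0.6,0.15,0]
    - [0.8,0.2,0]
    - [1,0.25,0]
  delta_rot:
    - [0,0,0]
    - [0,0,0]
    - [0,0,0]
    - [0,0,0]
    - [0,0,0]

```text
clock: 1.77
position: [0.3982, -0.1879, 0.2312]
tool_rot: [-3.141, -0.0, 1.595]
force: [0.9, 0.1, 0.2]
grip_width: 0.0855
finger_force: 0.0
```

Emit:
apply_moves:
  linear:
    - [0.2,0.05,0.1]
    - [0.4,0.1,0.2]
    - [0.6,0.15,0.3]
    - [0.8,0.2,0.4]
    - [1,0.25,0.5]
  delta_rot:
    - [0,0,0]
    - [0,0,0]
    - [0,0,0]
    - [0,0,0]
    - [0,0,0]

```text
clock: 2.18
position: [0.4207, -0.0873, 0.1808]
tool_rot: [-3.141, -0.0, 1.595]
force: [0.4, -0.3, 0.1]
grip_width: 0.0854
finger_force: 0.0
```

Emit:
apply_moves:
  linear:
    - [0.2,0.02,0]
    - [0.4,0.04,0.1]
    - [0.53,0.04,0.4]
    - [0.53,0.04,0.7]
    - [0.53,0.04,0.9]
  delta_rot:
    - [0,0,0]
    - [0,0,0]
    - [0,0,0]
    - [0,0,0]
    - [0,0,0]

```text
clock: 2.6
position: [0.4226, -0.0343, 0.0894]
tool_rot: [-3.14, -0.001, 1.597]
force: [0.0, -1.1, 0.3]
grip_width: 0.0853
finger_force: 0.0
```

Emit:
apply_moves:
  linear:
    - [0,0,0.15]
    - [0,0,0.3]
    - [0,0,0.44]
    - [0,0,0.44]
    - [0,0,0.44]
  delta_rot:
    - [0,0,0]
    - [0,0,0]
    - [0,0,0]
    - [0,0,0]
    - [0,0,0]

```text
clock: 3.02
position: [0.423, -0.035, 0.0471]
tool_rot: [-3.14, -0.0, 1.596]
force: [-0.2, -0.5, 0.6]
grip_width: 0.0852
finger_force: 0.0
```

Emit:
apply_moves:
  linear:
    - [0,0,0]
    - [0,0,0]
    - [0,0,0]
    - [0,0,0]
    - [0,0,0]
  delta_rot:
    - [0,0,0]
    - [0,0,0]
    - [0,0,0]
    - [0,0,0]
    - [0,0,0]
  gripper: -1
  force: 60

```text
clock: 3.43
position: [0.4236, -0.0353, 0.0477]
tool_rot: [3.141, 0.0, 1.595]
force: [-0.5, 0.5, -0.3]
grip_width: 0.0255
finger_force: 0.0
```

Emit:
apply_moves:
  linear:
    - [0,0,0]
    - [0,0,0]
    - [0,0,0]
    - [0,0,0]
    - [0,0,0]
  delta_rot:
    - [0,0,0]
    - [0,0,0]
    - [0,0,0]
    - [0,0,0]
    - [0,0,0]

```text
clock: 3.85
position: [0.4237, -0.0353, 0.0477]
tool_rot: [3.141, 0.0, 1.595]
force: [-2.2, -0.1, 9.0]
grip_width: 0.0128
finger_force: 58.7
```

Emit:
apply_moves:
  linear:
    - [0,0,-0.15]
    - [0,0,-0.4]
    - [0,0,-0.7]
    - [0,0,-1]
    - [0,0,-1]
  delta_rot:
    - [0,0,0]
    - [0,0,0]
    - [0,0,0]
    - [0,0,0]
    - [0,0,0]
  force: 80

```text
clock: 4.27
position: [0.4252, -0.0351, 0.1514]
tool_rot: [3.136, 0.001, 1.595]
force: [2.9, -0.7, -0.9]
grip_width: 0.0127
finger_force: 78.6
```

Emit:
apply_moves:
  linear:
    - [0,0,-0.2]
    - [0,0.2,-0.4]
    - [-0.1,0.5,-0.4]
    - [-0.2,0.7,-0.4]
    - [-0.27,0.9,-0.4]
  delta_rot:
    - [0,0,0]
    - [0,0,0.02]
    - [0,0,0.045]
    - [0,0,0.07]
    - [0,0,0.093]

```text
clock: 4.68
position: [0.5151, -0.0611, 0.1869]
tool_rot: [3.141, 0.001, 1.397]
force: [0.8, -0.7, -2.3]
grip_width: 0.0126
finger_force: 78.9
```

Emit:
apply_moves:
  linear:
    - [0,0.1,0]
    - [0,0.3,0]
    - [0,0.5,0]
    - [0,0.6,0]
    - [0,0.6,0]
  delta_rot:
    - [0,0,0]
    - [0,0,0]
    - [0,0,0]
    - [0,0,0]
    - [0,0,0]

```text
clock: 5.1
position: [0.5743, -0.07, 0.1863]
tool_rot: [-3.141, -0.0, 1.402]
force: [-0.7, -0.1, -3.3]
grip_width: 0.0128
finger_force: 78.9
```

```bash
cat > bar.py <<'E'
from h import *
import sys
zt=float(sys.argv[1]); s=monitor.observe();p=s['position'];print(p.round(4),s['tool_rot'].round(4))
for n in('top','side'):
    im,d,c=grab(n);P=cloud(d,c);np.savez(n+'1.npz',im=im,P=P)
    z=P[...,2];x=P[...,0];y=P[...,1]
    yaw=-.171;ax=np.array([-np.sin(yaw),np.cos(yaw)]);xx=np.array([np.cos(yaw),np.sin(yaw)])
    dx=P[...,:2]-p[:2];a=dx@ax;b=dx@xx
    for nm,lo,hi in(('lug end',.065,.14),('foot end',-.14,-.06)):
        m=(a>lo)&(a<hi)&(abs(b)<.03)&(abs(z-zt)<.012)
        g=P[m];aa=a[m];bb=b[m]
        if len(g)<5: print(n,nm,len(g));continue
        print(n,nm,len(g),'z',np.median(g[:,2]).round(4),'b mid',((np.percentile(bb,3)+np.percentile(bb,97))/2*1e3).round(1),'mean',(bb.mean()*1e3).round(1),'w',(np.ptp(bb)*1e3).round(1),'a',(np.percentile(aa,[1,99])*1e3).round(1))
    cv2.imwrite(f'pics/{n}_{sys.argv[2]}.png',cv2.resize(im[120:290,170:400,::-1],None,fx=2,fy=2))
E
python3 bar.py .182 b1; cd pics; python3 -c "
import cv2;cv2.imwrite('b1.png',cv2.vconcat([cv2.imread('top_b1.png')[:300],cv2.imread('side_b1.png')[:300]]))"
```

```text
[ 0.5743 -0.07    0.1863] [-3.1411e+00 -4.0000e-04  1.4017e+00]
top lug end 347 z 0.182 b mid 2.3 mean 1.6 w 25.8 a [ 65.7 129.9]
top foot end 0
side lug end 10 z 0.182 b mid -4.2 mean -4.2 w 12.5 a [66.4 75. ]
side foot end 159 z 0.1812 b mid -3.7 mean -3.6 w 24.0 a [-122.   -60.3]
```

View pics/b1.png

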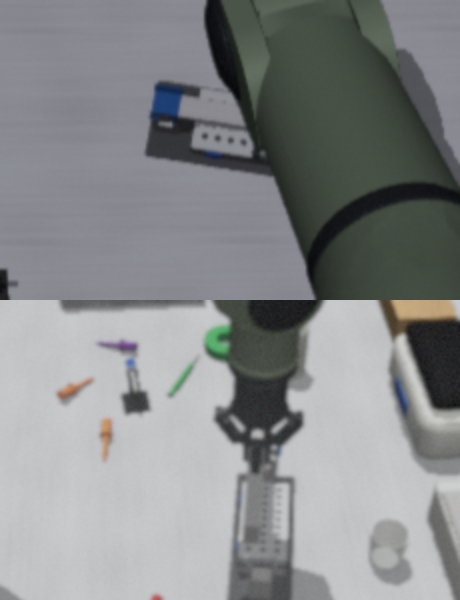

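The bar is held level, with its strip top at 182 mm in both views: lug end at crop (165,103) on top, foot at about (262,555) from the side. It is centred on the TCP, so the camera biases are about +2 mm (top) and -3 mm (side). I'm moving it over the frame.

Emit:
apply_moves:
  linear:
    - [0.03,0.09,0]
    - [0.06,0.185,0]
    - [0.06,0.185,0.1]
    - [0.06,0.185,0.2]
    - [0.06,0.185,0.2]
  delta_rot:
    - [0,0,0]
    - [0,0,0]
    - [0,0,0]
    - [0,0,0]
    - [0,0,0]

```text
clock: 5.62
position: [0.5908, -0.0673, 0.1647]
tool_rot: [-3.138, 0.0, 1.401]
force: [0.2, 0.3, -2.7]
grip_width: 0.0124
finger_force: 78.7
```

```bash
python3 bar.py .163 b2
```

```text
[ 0.5908 -0.0673  0.1647] [-3.1380e+00  5.0000e-04  1.4011e+00]
top lug end 331 z 0.1602 b mid 2.1 mean 1.6 w 25.6 a [ 65.9 130.3]
top foot end 0
side lug end 9 z 0.1611 b mid -0.5 mean -0.1 w 12.9 a [66.4 75.6]
side foot end 149 z 0.1609 b mid -2.2 mean -2.4 w 23.8 a [-122.4  -61.7]
```

```bash
python3 bar.py .161 b3; python3 -c "
from h import *
s=monitor.observe();print(s['position'],s['tool_rot'],s['clock'])"
```

```text
[ 0.5916 -0.0673  0.1666] [-3.1400e+00  2.0000e-04  1.4009e+00]
top lug end 334 z 0.1624 b mid 2.1 mean 1.4 w 26.4 a [ 66.1 130.3]
top foot end 0
side lug end 9 z 0.1622 b mid -1.8 mean -2.1 w 12.4 a [65.2 74.7]
side foot end 152 z 0.162 b mid -2.4 mean -2.4 w 23.8 a [-122.3  -61.1]
[ 0.59226577 -0.06734539  0.1674281 ] [-3.14159152e+00  1.58887968e-05  1.40077306e+00] 5.8167
```

Emit:
apply_moves:
  linear:
    - [0,0,0.08]
    - [0,0,0.15]
    - [0,0,0.15]
    - [0,0,0.15]
    - [0,0,0.15]
  delta_rot:
    - [0,0,0]
    - [0,0,0]
    - [0,0,0]
    - [0,0,0]
    - [0,0,0]

```text
clock: 6.23
position: [0.5924, -0.0673, 0.1522]
tool_rot: [-3.141, -0.0, 1.401]
force: [0.7, -0.3, -3.3]
grip_width: 0.0125
finger_force: 78.9
```

Emit:
apply_moves:
  linear:
    - [0,0.011,0]
    - [0.0,0.011,0.05]
    - [0,0.011,0.1]
    - [0,0.011,0.15]
    - [0,0.011,0.15]
  delta_rot:
    - [0,0,0]
    - [0,0,0]
    - [0,0,0]
    - [0,0,0]
    - [0,0,0]

```text
clock: 6.65
position: [0.5929, -0.0675, 0.136]
tool_rot: [-3.14, 0.0, 1.401]
force: [0.5, -0.6, -3.2]
grip_width: 0.0125
finger_force: 78.9
```

Emit:
apply_moves:
  linear:
    - [0,0,0.04]
    - [0,0,0.08]
    - [0,0,0.12]
    - [0,0,0.12]
    - [0,0,0.12]
  delta_rot:
    - [0,0,0]
    - [0,0,0]
    - [0,0,0]
    - [0,0,0]
    - [0,0,0]

```text
clock: 7.07
position: [0.5934, -0.0675, 0.125]
tool_rot: [-3.141, -0.0, 1.401]
force: [0.1, -0.2, -2.7]
grip_width: 0.0124
finger_force: 78.9
```

```bash
python3 bar.py .122 b4
```

```text
[ 0.5934 -0.0675  0.125 ] [-3.1411 -0.      1.4008]
top lug end 309 z 0.1204 b mid 2.3 mean 1.7 w 25.5 a [ 65.9 130.2]
top foot end 0
side lug end 4
side foot end 144 z 0.1201 b mid -2.6 mean -2.4 w 23.8 a [-121.1  -61.7]
```

Emit:
apply_moves:
  linear:
    - [0,0,0.06]
    - [0,0,0.12]
    - [0,0,0.18]
    - [0,0,0.22]
    - [0,0,0.22]
  delta_rot:
    - [0,0,0]
    - [0,0,0]
    - [0,0,0]
    - [0,0,0]
    - [0,0,0]

```text
clock: 7.58
position: [0.593, -0.0674, 0.1021]
tool_rot: [-3.14, 0.0, 1.401]
force: [0.3, 0.0, -2.8]
grip_width: 0.0126
finger_force: 78.9
```

Emit:
apply_moves:
  linear:
    - [0,0,0.02]
    - [0,0,0.04]
    - [0,0,0.04]
    - [0,0,0.04]
    - [0,0,0.04]
  delta_rot:
    - [0,0,0]
    - [0,0,0]
    - [0,0,0]
    - [0,0,0]
    - [0,0,0]

```text
clock: 8.0
position: [0.5939, -0.0675, 0.0998]
tool_rot: [3.141, -0.0, 1.401]
force: [-2.6, 0.1, 5.8]
grip_width: 0.0124
finger_force: 79.9
```

Emit:
apply_moves:
  linear:
    - [0,0,0]
    - [0,0,0]
    - [0,0,0]
    - [0,0,0]
    - [0,0,0]
  delta_rot:
    - [0,0,0]
    - [0,0,0]
    - [0,0,0]
    - [0,0,0]
    - [0,0,0]
  gripper: 0

```text
clock: 8.42
position: [0.5935, -0.0675, 0.0993]
tool_rot: [-3.142, -0.0, 1.401]
force: [-0.2, -0.4, -0.5]
grip_width: 0.0429
finger_force: 0.0
```

Emit:
apply_moves:
  linear:
    - [0,0,-0.1]
    - [0,0,-0.4]
    - [0,0,-0.8]
    - [0,-0.4,-1]
    - [0.3,-0.8,-1]
  delta_rot:
    - [0,0,0]
    - [0,0,0]
    - [0,0,0]
    - [0,0,0]
    - [0,0,0]

```text
clock: 8.83
position: [0.5281, -0.035, 0.2028]
tool_rot: [3.136, 0.001, 1.395]
force: [1.5, 1.0, -0.1]
grip_width: 0.0427
finger_force: 0.0
```

Emit:
apply_moves:
  linear:
    - [0.4,-0.4,0]
    - [0.8,-0.7,0]
    - [1,-0.7,0]
    - [1,-0.7,0]
    - [1,-0.7,0]
  delta_rot:
    - [0,0,-0.05]
    - [0,0,-0.1]
    - [0,0,-0.14]
    - [0,0,-0.14]
    - [0,0,-0.14]

```text
clock: 9.25
position: [0.4749, 0.0805, 0.2]
tool_rot: [3.14, -0.0, 1.698]
force: [0.3, -1.3, -0.3]
grip_width: 0.0426
finger_force: 0.0
```

Run:
```python
from h import *
s=monitor.observe();print(s['position'],s['tool_rot'],s['clock'])
yaw=-.171;ax=np.array([-np.sin(yaw),np.cos(yaw)]);xx=np.array([np.cos(yaw),np.sin(yaw)])
ims=[]
for n,o in(('top',(.5959,-.0662)),('side',(.59105,-.0660))):
    im,d,c=grab(n);P=cloud(d,c);np.savez(n+'2.npz',im=im,P=P);z=P[...,2]
    dx=P[...,:2]-np.array(o);a=dx@ax;b=dx@xx
    for nm,lo,hi in(('lug',.06,.14),('foot',-.14,-.06),('strip',-.14,.14)):
        m=(a>lo)&(a<hi)&(abs(b)<.02)&(abs(z-.0955)<.008)
        if m.sum()>5:print(n,nm,m.sum(),'z',np.median(z[m]).round(4),'bmid',(np.percentile(b[m],[3,97]).mean()*1e3).round(1),'a',(np.percentile(a[m],[1,99])*1e3).round(1))
    # pin
    x=P[...,0];y=P[...,1]
    for nm,t in(('pin',(.045,.075,.37,.43,.24,.35)),('grip',(.053,.07,.37,.43,.312,.35))):
        g=P[(z>t[0])&(z<t[1])&(x>t[2])&(x<t[3])&(y>t[4])&(y<t[5])]
        print(n,nm,len(g),g.mean(0).round(4),pca(g[:,:2])[1])
    i=im[150:230,225:375] if n=='top' else im[175:285,260:345]
    ims.append(cv2.resize(i[...,::-1],(600,320) if n=='top' else (340,440)))
o=np.zeros((600,800,3),np.uint8);o[:230,:430]=cv2.resize(ims[0],(430,230));o[:440,450:790]=ims[1];cv2.imwrite('pics/c2.png',o)
```

```text
[0.47492425 0.08053222 0.20001809] [ 3.14036542e+00 -1.22394973e-04  1.69799303e+00] 9.25
top lug 273 z 0.0954 bmid 4.0 a [ 60.5 125.3]
top foot 283 z 0.0951 bmid 0.5 a [-122.9  -60.7]
top strip 937 z 0.0954 bmid 2.4 a [-121.7  121.6]
top pin 237 [0.3975 0.3016 0.055 ] 0.11078167336872036
top grip 77 [0.3946 0.3257 0.0578] 0.14250720091965757
side lug 149 z 0.0956 bmid -0.6 a [ 62.1 133. ]
side foot 140 z 0.095 bmid 0.6 a [-122.7  -61. ]
side strip 442 z 0.0954 bmid -0.3 a [-121.9  129.5]
side pin 75 [0.393  0.302  0.0551] 0.12016384563129456
side grip 22 [0.391  0.3276 0.0582] 0.20100660559796665
```

View pics/c2.png

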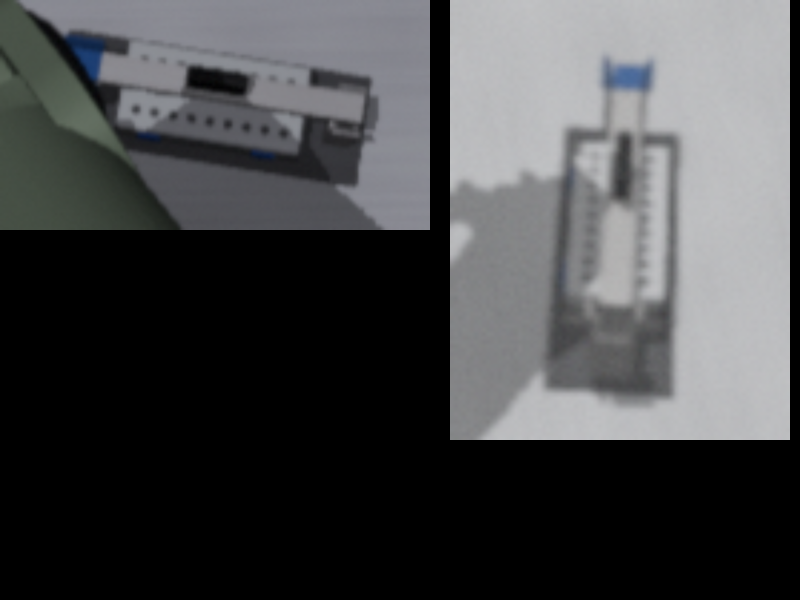

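The bar is seated: strip top at 95.4 mm in both views, blue lug end at crop (85,60) between the ears and foot between the saddle ears at (355,100). Now the pin.

Emit:
apply_moves:
  linear:
    - [0.2,-0.04,0]
    - [0.4,-0.08,0]
    - [0.6,-0.12,0]
    - [0.8,-0.16,0]
    - [1,-0.2,0]
  delta_rot:
    - [0,0,0]
    - [0,0,0]
    - [0,0,0]
    - [0,0,0]
    - [0,0,0]

```text
clock: 9.77
position: [0.4433, 0.175, 0.1992]
tool_rot: [-3.142, 0.0, 1.691]
force: [-0.3, -0.5, 0.0]
grip_width: 0.043
finger_force: 0.0
```

Emit:
apply_moves:
  linear:
    - [0.2,-0.04,0]
    - [0.4,-0.08,0]
    - [0.6,-0.12,0]
    - [0.8,-0.16,0]
    - [1,-0.2,0]
  delta_rot:
    - [0,0,0.006]
    - [0,0,0.006]
    - [0,0,0.006]
    - [0,0,0.006]
    - [0,0,0.006]

```text
clock: 10.18
position: [0.4114, 0.272, 0.1991]
tool_rot: [3.142, 0.0, 1.679]
force: [0.2, 0.1, 0.6]
grip_width: 0.0426
finger_force: 0.0
```

Emit:
apply_moves:
  linear:
    - [0.25,-0.05,0]
    - [0.53,-0.09,0]
    - [0.53,-0.09,0.3]
    - [0.53,-0.09,0.6]
    - [0.53,-0.09,0.9]
  delta_rot:
    - [0,0,0]
    - [0,0,0]
    - [0,0,0]
    - [0,0,0]
    - [0,0,0]

```text
clock: 10.6
position: [0.397, 0.3233, 0.1081]
tool_rot: [3.141, -0.0, 1.68]
force: [1.9, -0.3, -0.4]
grip_width: 0.0425
finger_force: 0.0
```

Emit:
apply_moves:
  linear:
    - [0,0,0]
    - [0,0,0]
    - [0,0,0]
    - [0,0,0]
    - [0,0,0]
  delta_rot:
    - [0,0,0]
    - [0,0,0]
    - [0,0,0]
    - [0,0,0]
    - [0,0,0]

```text
clock: 11.02
position: [0.397, 0.3241, 0.1105]
tool_rot: [3.14, -0.001, 1.681]
force: [-0.1, -0.1, -0.2]
grip_width: 0.0427
finger_force: 0.0
```

Emit:
apply_moves:
  linear:
    - [0.02,-0.03,0.15]
    - [0.02,-0.03,0.35]
    - [0.02,-0.03,0.55]
    - [0.02,-0.03,0.75]
    - [0.02,-0.03,0.795]
  delta_rot:
    - [0,0,-0.002]
    - [0,0,-0.002]
    - [0,0,-0.002]
    - [0,0,-0.002]
    - [0,0,-0.002]

```text
clock: 11.43
position: [0.3926, 0.3249, 0.0282]
tool_rot: [-3.14, 0.001, 1.685]
force: [-0.8, 0.0, -0.3]
grip_width: 0.0427
finger_force: 0.0
```

Emit:
apply_moves:
  linear:
    - [0,0,0]
    - [0,0,0]
    - [0,0,0]
    - [0,0,0]
    - [0,0,0]
  delta_rot:
    - [0,0,0]
    - [0,0,0]
    - [0,0,0]
    - [0,0,0]
    - [0,0,0]
  gripper: -1
  force: 50

```text
clock: 11.85
position: [0.3934, 0.3259, 0.0305]
tool_rot: [3.14, -0.001, 1.685]
force: [-0.3, 1.0, 2.4]
grip_width: 0.0167
finger_force: 48.8
```

Emit:
apply_moves:
  linear:
    - [0,0,0]
    - [0,0,0]
    - [0,0,0]
    - [0,0,0]
    - [0,0,0]
  delta_rot:
    - [0,0,0]
    - [0,0,0]
    - [0,0,0]
    - [0,0,0]
    - [0,0,0]

```text
clock: 12.27
position: [0.3934, 0.3259, 0.03]
tool_rot: [3.141, -0.001, 1.686]
force: [1.1, 2.3, 6.6]
grip_width: 0.016
finger_force: 49.1
```

Emit:
apply_moves:
  linear:
    - [0,0,-0.1]
    - [0,0,-0.3]
    - [0,0,-0.5]
    - [0,0,-0.8]
    - [0,0,-1]
  delta_rot:
    - [0,0,0]
    - [0,0,0]
    - [0,0,0]
    - [0,0,0]
    - [0,0,0]

```text
clock: 12.68
position: [0.3927, 0.3256, 0.1321]
tool_rot: [3.141, -0.0, 1.686]
force: [0.8, -0.1, 0.2]
grip_width: 0.0164
finger_force: 48.7
```

```bash
cat > pin.py <<'E'
from h import *
import sys
s=monitor.observe();p=s['position'];psi=s['tool_rot'][2];print(p.round(4),s['tool_rot'].round(4),s['clock'])
yaw=psi-np.pi/2;ax=np.array([-np.sin(yaw),np.cos(yaw)]);xx=np.array([np.cos(yaw),np.sin(yaw)]);ims=[]
for n in('top','side'):
    im,d,c=grab(n);P=cloud(d,c);z=P[...,2]-p[2]-.019;dx=P[...,:2]-p[:2];a=dx@ax;b=dx@xx
    for lo in range(-85,25,10):
        m=(a*1e3>lo)&(a*1e3<lo+10)&(abs(b)<.02)&(abs(z)<.02)
        if m.sum()>2: print(n,lo+5,m.sum(),'b',(b[m].mean()*1e3).round(1),'z rel med/max',(np.median(z[m])*1e3).round(1),(z[m].max()*1e3).round(1),'amin',(a[m].min()*1e3).round(1))
    Rm=cv2.Rodrigues(c['rvec'])[0];q=Rm@np.array([*(p[:2]-.02*ax),p[2]+.019])+c['tvec'];u,v=int(q[0]/q[2]*c['fx']+c['cx']),int(q[1]/q[2]*c['fy']+c['cy'])
    u=min(max(u,40),519);v=min(max(v,40),379)
    ims.append(cv2.resize(im[v-40:v+40,u-40:u+40,::-1],(400,400),interpolation=cv2.INTER_CUBIC))
cv2.imwrite(f'pics/{sys.argv[1]}.png',cv2.hconcat(ims))
E
python3 pin.py p1
```

```text
[0.3927 0.3256 0.1321] [ 3.1413e+00 -4.0000e-04  1.6860e+00] 12.6833
side -70 4 b -0.6 z rel med/max 5.7 10.8 amin -73.7
side -60 5 b -1.7 z rel med/max 6.5 7.8 amin -63.3
side -50 5 b -0.9 z rel med/max 8.4 12.0 amin -52.7
side -40 4 b -3.3 z rel med/max 6.8 8.2 amin -42.3
side -30 4 b -1.2 z rel med/max 5.7 9.0 amin -32.2
side -20 16 b -2.2 z rel med/max 8.4 17.3 amin -24.9
side -10 37 b 1.0 z rel med/max 5.4 19.9 amin -14.7
side 0 28 b -1.8 z rel med/max 10.3 19.1 amin -5.0
side 10 5 b 1.6 z rel med/max 11.5 14.9 amin 6.6
side 20 4 b -1.3 z rel med/max 9.7 13.0 amin 15.5
```

View pics/p1.png

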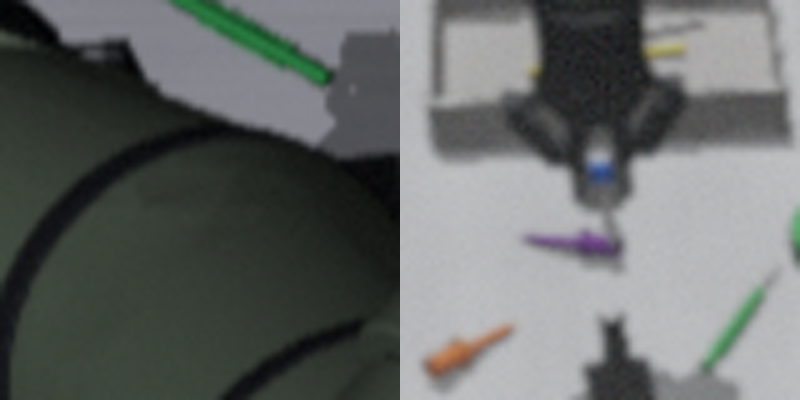

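Emit:
apply_moves:
  linear:
    - [-0.14,0.16,0]
    - [-0.28,0.32,0]
    - [-0.42,0.48,0]
    - [-0.56,0.64,0]
    - [-0.7,0.8,0]
  delta_rot:
    - [0,0,0]
    - [0,0,0]
    - [0,0,0]
    - [0,0,0]
    - [0,0,0]

```text
clock: 13.2
position: [0.4808, 0.264, 0.1293]
tool_rot: [-3.141, 0.0, 1.686]
force: [0.6, 0.5, -1.9]
grip_width: 0.016
finger_force: 48.7
```

Emit:
apply_moves:
  linear:
    - [-0.14,0.16,0]
    - [-0.28,0.32,0]
    - [-0.42,0.48,0]
    - [-0.56,0.64,0]
    - [-0.7,0.8,0]
  delta_rot:
    - [0,0,0]
    - [0,0,0]
    - [0,0,0]
    - [0,0,0]
    - [0,0,0]

```text
clock: 13.62
position: [0.5683, 0.2037, 0.1293]
tool_rot: [-3.141, 0.0, 1.686]
force: [-1.0, -0.9, -0.2]
grip_width: 0.0164
finger_force: 48.7
```

Emit:
apply_moves:
  linear:
    - [-0.1,0.15,0]
    - [-0.25,0.3,0]
    - [-0.4,0.45,0]
    - [-0.5,0.6,0]
    - [-0.5,0.6,0]
  delta_rot:
    - [0,0,0.03]
    - [0,0,0.06]
    - [0,0,0.1]
    - [0,0,0.137]
    - [0,0,0.137]

```text
clock: 14.03
position: [0.6354, 0.1589, 0.129]
tool_rot: [3.141, 0.001, 1.39]
force: [0.5, -0.1, -0.3]
grip_width: 0.0162
finger_force: 48.7
```

Emit:
apply_moves:
  linear:
    - [0,0,0.2]
    - [0,0,0.4]
    - [0,0,0.6]
    - [0,0,0.8]
    - [0,0,0.855]
  delta_rot:
    - [0,0,0]
    - [0,0,0]
    - [0,0,0]
    - [0,0,0]
    - [0,0,0]

```text
clock: 14.45
position: [0.6311, 0.1616, 0.041]
tool_rot: [-3.138, 0.002, 1.4]
force: [-0.9, -0.3, -0.5]
grip_width: 0.0163
finger_force: 48.7
```

Emit:
apply_moves:
  linear:
    - [0,0,0]
    - [0,0,0]
    - [0,0,0]
    - [0,0,0]
    - [0,0,0]
  delta_rot:
    - [0,0,0]
    - [0,0,0]
    - [0,0,0]
    - [0,0,0]
    - [0,0,0]

```text
clock: 14.87
position: [0.6337, 0.162, 0.045]
tool_rot: [3.14, -0.0, 1.399]
force: [0.0, 0.1, -0.0]
grip_width: 0.017
finger_force: 48.7
```

```bash
python3 pin.py p2
```

```text
[0.6337 0.162  0.045 ] [ 3.1404e+00 -5.0000e-04  1.3986e+00] 14.8667
side -70 3 b -3.3 z rel med/max 3.4 3.7 amin -70.5
side -60 4 b -3.3 z rel med/max 3.7 4.2 amin -61.9
side -50 8 b -3.3 z rel med/max 2.6 7.4 amin -54.2
side -40 3 b -3.2 z rel med/max 3.3 7.1 amin -44.9
side -30 8 b -3.1 z rel med/max 3.1 8.4 amin -35.0
side -20 25 b -3.8 z rel med/max 4.6 16.7 amin -24.0
side -10 30 b 0.8 z rel med/max 6.9 17.0 amin -14.7
side 0 19 b -0.2 z rel med/max 7.2 14.3 amin -4.9
side 10 9 b -1.4 z rel med/max 7.6 11.4 amin 5.9
side 20 3 b 0.4 z rel med/max 5.4 6.5 amin 16.7
```

View pics/p2.png

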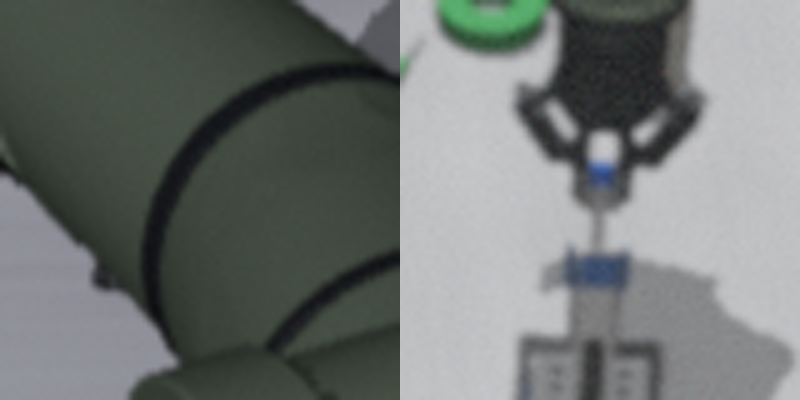

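The side view shows the shaft at crop (598,230), straight and in line with the fork at (597,268). Its lateral offset from the frame axis works out at about 0. I'm inserting it in stages.

Emit:
apply_moves:
  linear:
    - [0,0,-0.02]
    - [-0.08,0,-0.02]
    - [-0.16,0,-0.02]
    - [-0.24,0,-0.02]
    - [-0.3,0,-0.02]
  delta_rot:
    - [0,0,0]
    - [0,0,0]
    - [0,0,0]
    - [0,0,0]
    - [0,0,0]

```text
clock: 15.38
position: [0.628, 0.1305, 0.046]
tool_rot: [-3.142, 0.001, 1.398]
force: [0.0, -0.5, -0.8]
grip_width: 0.0166
finger_force: 48.7
```

Emit:
apply_moves:
  linear:
    - [-0.03,0,0]
    - [-0.06,0,0]
    - [-0.09,0,0]
    - [-0.12,0,0]
    - [-0.12,0,0]
  delta_rot:
    - [0,0,0]
    - [0,0,0]
    - [0,0,0]
    - [0,0,0]
    - [0,0,0]

```text
clock: 15.8
position: [0.6261, 0.1199, 0.0461]
tool_rot: [3.141, 0.0, 1.398]
force: [1.6, -1.0, -0.4]
grip_width: 0.0165
finger_force: 48.8
```

Emit:
apply_moves:
  linear:
    - [-0.06,0,0]
    - [-0.12,0,0]
    - [-0.18,0,0]
    - [-0.24,0,0]
    - [-0.24,0,0]
  delta_rot:
    - [0,0,0]
    - [0,0,0]
    - [0,0,0]
    - [0,0,0]
    - [0,0,0]

```text
clock: 16.22
position: [0.6218, 0.0949, 0.046]
tool_rot: [-3.141, 0.001, 1.397]
force: [-0.2, -0.6, 1.5]
grip_width: 0.0163
finger_force: 48.8
```

Emit:
apply_moves:
  linear:
    - [-0.03,0,0]
    - [-0.06,0,0]
    - [-0.09,0,0]
    - [-0.11,0,0]
    - [-0.11,0,0]
  delta_rot:
    - [0,0,0]
    - [0,0,0]
    - [0,0,0]
    - [0,0,0]
    - [0,0,0]

```text
clock: 16.63
position: [0.62, 0.0855, 0.0461]
tool_rot: [3.142, 0.0, 1.398]
force: [0.9, -1.6, 2.5]
grip_width: 0.0165
finger_force: 48.9
```

Emit:
apply_moves:
  linear:
    - [-0.01,0,0]
    - [-0.02,0,0]
    - [-0.02,0,0]
    - [-0.02,0,0]
    - [-0.02,0,0]
  delta_rot:
    - [0,0,0]
    - [0,0,0]
    - [0,0,0]
    - [0,0,0]
    - [0,0,0]

```text
clock: 17.05
position: [0.6197, 0.0842, 0.046]
tool_rot: [3.142, -0.0, 1.399]
force: [0.3, 1.2, 2.4]
grip_width: 0.0165
finger_force: 48.9
```

Emit:
apply_moves:
  linear:
    - [-0.005,0,0]
    - [-0.01,0,0]
    - [-0.01,0,0]
    - [-0.01,0,0]
    - [-0.01,0,0]
  delta_rot:
    - [0,0,0]
    - [0,0,0]
    - [0,0,0]
    - [0,0,0]
    - [0,0,0]

```text
clock: 17.47
position: [0.6195, 0.0832, 0.046]
tool_rot: [-3.142, -0.0, 1.399]
force: [0.7, 1.6, 3.1]
grip_width: 0.0166
finger_force: 48.9
```

Emit:
apply_moves:
  linear:
    - [-0.01,0,0]
    - [-0.015,0,0]
    - [-0.015,0,0]
    - [-0.015,0,0]
    - [-0.015,0,0]
  delta_rot:
    - [0,0,0]
    - [0,0,0]
    - [0,0,0]
    - [0,0,0]
    - [0,0,0]

```text
clock: 17.88
position: [0.6194, 0.0824, 0.0461]
tool_rot: [3.141, -0.001, 1.399]
force: [1.2, 5.2, 2.4]
grip_width: 0.0162
finger_force: 48.9
```

Emit:
apply_moves:
  linear:
    - [-0.01,0,0]
    - [-0.015,0,0]
    - [-0.015,0,0]
    - [-0.015,0,0]
    - [-0.015,0,0]
  delta_rot:
    - [0,0,0]
    - [0,0,0]
    - [0,0,0]
    - [0,0,0]
    - [0,0,0]

```text
clock: 18.3
position: [0.6193, 0.0823, 0.0462]
tool_rot: [3.141, -0.003, 1.4]
force: [2.6, 12.0, 1.1]
grip_width: 0.0165
finger_force: 48.6
```

Contact at TCP frame y of about 151 mm with a 12 N push, so the collar is seated. Releasing.

Emit:
apply_moves:
  linear:
    - [0,0,0]
    - [0,0,0]
    - [0,0,0]
    - [0,0,0]
    - [0,0,0]
  delta_rot:
    - [0,0,0]
    - [0,0,0]
    - [0,0,0]
    - [0,0,0]
    - [0,0,0]
  gripper: 0

```text
clock: 18.72
position: [0.6189, 0.0798, 0.0459]
tool_rot: [-3.141, 0.0, 1.398]
force: [0.5, 0.3, 0.3]
grip_width: 0.0425
finger_force: 0.0
```

Emit:
apply_moves:
  linear:
    - [0,0,-0.15]
    - [0,0,-0.4]
    - [0,0,-0.7]
    - [0,0,-1]
    - [0,0,-1]
  delta_rot:
    - [0,0,0]
    - [0,0,0]
    - [0,0,0]
    - [0,0,0]
    - [0,0,0]

```text
clock: 19.13
position: [0.6214, 0.0809, 0.1527]
tool_rot: [3.135, -0.003, 1.398]
force: [1.2, 0.4, -0.3]
grip_width: 0.0424
finger_force: 0.0
```

Emit:
apply_moves:
  linear:
    - [0.2,-0.2,-0.2]
    - [0.4,-0.4,-0.4]
    - [0.6,-0.6,-0.4]
    - [0.8,-0.8,-0.4]
    - [1,-1,-0.4]
  delta_rot:
    - [0,0,0]
    - [0,0,0]
    - [0,0,0]
    - [0,0,0]
    - [0,0,0]

```text
clock: 19.55
position: [0.5369, 0.1966, 0.1874]
tool_rot: [3.14, -0.0, 1.398]
force: [0.4, 0.5, -1.5]
grip_width: 0.0427
finger_force: 0.0
```

Emit:
apply_moves:
  linear:
    - [0.2,0,0]
    - [0.4,0,0]
    - [0.6,0,0]
    - [0.8,0,0]
    - [1,0,0]
  delta_rot:
    - [0,0,0]
    - [0,0,0]
    - [0,0,0]
    - [0,0,0]
    - [0,0,0]

```text
clock: 19.97
position: [0.5548, 0.2953, 0.1871]
tool_rot: [3.141, -0.0, 1.399]
force: [0.3, 0.1, 0.1]
grip_width: 0.0423
finger_force: 0.0
```

Run:
```python
from h import *
yaw=-.171;ax=np.array([-np.sin(yaw),np.cos(yaw)]);xx=np.array([np.cos(yaw),np.sin(yaw)]);ims=[]
for n,o in(('top',(.5959,-.0662)),('side',(.59105,-.0660))):
    im,d,c=grab(n);P=cloud(d,c);z=P[...,2];dx=P[...,:2]-np.array(o);a=dx@ax;b=dx@xx
    for nm,lo,hi,z0,z1 in(('foot',-.14,-.06,.087,.104),('lug',.06,.122,.087,.104),('grip',.134,.175,.06,.09)):
        m=(a>lo)&(a<hi)&(abs(b)<(.02 if nm!='grip' else .016))&(z>z0)&(z<z1)
        if m.sum()>2:print(n,nm,m.sum(),'z',np.median(z[m]).round(4),'max',z[m].max().round(4),'bmid',(np.percentile(b[m],[3,97]).mean()*1e3).round(1),'a',(np.percentile(a[m],[1,99])*1e3).round(1))
    i=im[140:220,215:315] if n=='top' else im[170:250,255:355]
    ims.append(cv2.resize(i[...,::-1],(400,320),interpolation=cv2.INTER_CUBIC))
cv2.imwrite('pics/f.png',cv2.hconcat(ims))
```

```text
top foot 281 z 0.0953 max 0.1011 bmid 0.6 a [-123.3  -60.6]
top lug 331 z 0.096 max 0.1036 bmid 0.7 a [ 60.5 121.2]
top grip 94 z 0.0732 max 0.0784 bmid -0.2 a [134.6 164.9]
side foot 144 z 0.095 max 0.1008 bmid 0.5 a [-123.3  -60.5]
side lug 130 z 0.0955 max 0.1022 bmid -0.2 a [ 62.1 121.2]
side grip 14 z 0.0742 max 0.0774 bmid 0.8 a [151.4 167.5]
```

View pics/f.png

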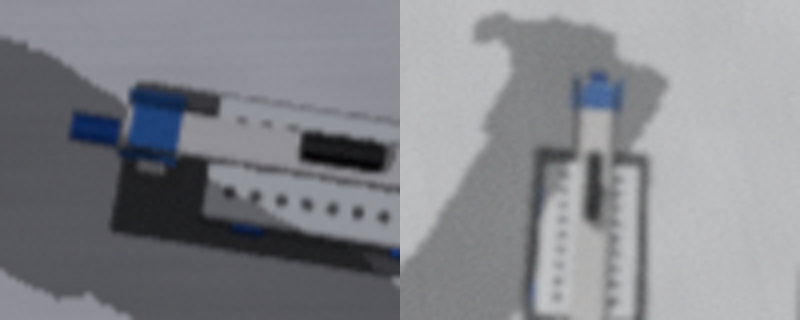

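The pin's blue head is at crop (95,127), against the fork. Its end lies at frame y of about 165 mm, as it should when seated, and the bar is level. Handing in.

```bash
python3 -c "
from workcell import workorder;print(workorder.job_done())"
```

```text
the job is handed in; nothing more can be done
None
```

The bar is laid across the frame, the blue pin is pushed in until its collar is seated against the fork, and the job is handed in at about 20 s; the hand-in returned no verdict, but the last camera check matched the seated positions.

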